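# Tuck the filler trim under the hob's front rim and hold it down

## Robot

A 6-joint arm with a two-finger parallel gripper is mounted at the origin on the work surface. World frame = base frame: x ahead of the robot, y to its left, z up, the work surface at z = 0. Lengths are in mm, angles in rad, forces in N, time in s.
With the tool pointing down it reaches from about 350 to 725 mm from the base axis. Payload 4.3 kg.
Tool frame: the origin (TCP) lies between the finger pads; the fingertips stand 19 mm ahead of it and the grasp point (between the pads) is the TCP; z points along the fingers, y is the direction in which the jaws open and shut (so a half turn about z gives the same grasp; the last joint's range is limited). The gripper opens to 85 mm and grips with 20 to 120 N. Pads are 22 mm wide; open, the fingers measure 114 mm over their backs; the gripper's body (76 mm by 85 mm) begins 54 mm behind the grasp point. The pads swing forward as they close: fully open they stand 13 mm farther back than shut.
Start: joints at [1.166, 0.377, 0.081, 1.274, 0, 1.46], TCP at [167.071, 550.229, 250.329] pointing down, gripper open.
Joint ranges: [-2.72, 2.72], [-0.84, 1.66], [-1.02, 1.22], [-1.77, 2.12], [-1.37, 1.28], [-3.14, 3.14]. Speed limits (rad/s): [2.57, 2.57, 3.14, 3.14, 3.14, 3.14].

## Interface

Orientations are given as a unit quaternion [x, y, z, w].
In Python, from workcell import bot gives the robot as it stands.
- The arm moves only by the tool move_arm, never from a script. Its argument "moves" is a list of rows, each a list of 6 numbers: the shift along the world's x, y, z in m, then the turn, a rotation vector about the world's x, y, z in degrees. A call has 1 to 12 rows; each row shifts and turns the commanded pose from where the row before left it; what a row does not reach is not made up. A row lasts 1/8 s, in which the tool goes at most 62.5 mm and 10.7 degrees, less where a joint would pass 70% of its speed; a pose out of reach is approached as far as the arm can. A call is refused whole if a number of a shift passes 0.0625 or a number of a turn 10.7, either way. A call with a gripper value outside its range is refused whole. "gripper" is the opening, from 0 (shut) to 1 (fully open), set as the call begins (left out, the last holds). The fingers move at their own pace and stop on an object; the grip force is fixed at half the most. Time passes only in rows, so rows that do not move let the fingers close. It gives the time, the measured TCP pose, the force and the opening at its end, in the units of the state.
- bot.sense(): the state, without advancing time (a new reading comes with each control period).
- bot.read_camera(name): name is "scene" or "top" or "wrist"; returns the picture (400x640x3 uint8, blue, green, red); there is no depth.
- bot.camera_info(name): a dict with "fx", "fy", "cx", "cy" (pixels), "dist" ([k1, k2, p1, p2, k3] as OpenCV has them; the pictures are not rectified), "origin" and "attitude" of the camera in the world. Camera axes: x right, y down, z forward; pixel columns grow to the right and rows downward; lengths in mm; the calibration is good to about 2 mm. A picture is of the moment at which its call begins: read the wrist's pose just before it. camera_info takes no time and is no camera call; for the wrist camera it gives the pose at the moment of the call.
- bot.job_done(): hands the job in, once; it reports no verdict.
The state is a dict: "clock": time; "qpos": joint angles; "joint_velocities": joint speeds; "effort": joint torques, N m; "eef_pos": TCP position; "tool_rot": TCP orientation; "force": force on the tool from outside, world axes, zero at the start; "torque": the same for the moment, N m; "opening": finger opening in mm.
Only numpy, scipy, OpenCV 4.12 (cv2) and the standard library are available. Lean on these libraries where they do the work, as an engineer would, in place of code of your own. Each camera call takes 0.05 s, during which the arm holds its last target. There are 200 camera calls.

## Task

Fit the aluminium filler trim to the front of the gas hob: slide its thin tongue under the hob's front rim, without lifting the hinged hob top, until its step meets the rim squarely all along and its ends line up with the hob's front corners. Keep hold of it and finish while still pressing it firmly down flat on the worktop, so that the sealing tape beneath can grab. Leave the mug, the pepper mill and the canister where they stand.

Things in the scene. Friction and masses are not known exactly. Their poses are not given: they have to be found in the camera images.
- trim: loose aluminium filler trim 288 mm long (y), 77 mm deep (x), 0.28 to 0.42 kg, starting flat on the worktop left of the hob. From its end, along x: body 10 mm thick from -12 to +45 mm, a step down, then the tongue to tuck, 3 mm thick, from +45 to +65 mm. A bead runs along it at x = 0. Origin: on its flat underside below the bead's middle; x to the tongue, z up
- trim_bead (a point): middle of the trim's raised bead, the place to pinch it: 18 mm above the underside, at x 0, y 0. The bead is 10 mm wide and runs the full length along y; flat sides from z 10 to 22 mm, rounded top at 27 mm. Axes as the trim's. When fitted it is 45 mm in front of the hob's rim edge, so there is room for a finger between
- trim_left (a point): on the trim's underside, directly below the step, at its +y end (x 45, y +144 mm, z 0 of the trim); axes as the trim's
- trim_right (a point): the same at its -y end (x 45, y -144 mm, z 0 of the trim); axes as the trim's
- hob_rim (a point): on the worktop below the middle of the hob's front rim edge; x points under the rim to the hob's back (the way to slide the tongue), y left along the rim, z up. Rim 290 mm long, straight, underside 5.5 mm and top 10 mm above the worktop, open beneath for 28 mm from the edge. The dark slot in the worktop before it is only colour, nothing catches; the trim covers it
- hob: the fixed stainless two-burner gas hob, 290 mm wide (y), 510 mm deep (x). Origin and axes as point hob_rim (middle of the front edge, on the worktop). Two knobs 42 mm high stand 72 mm behind the front edge; black iron pan supports up to 52 mm high begin 107 mm behind it
- rim_edge (a point): middle of the upper front edge of the hob's rim, 10 mm above the worktop while the hob top lies shut. It moves with the hob top, a steel panel (2.2 kg) hinged along the hob's back edge 510 mm behind, resting shut by its own weight; about 11 N upwards at the front rim begins to lift it, and then this point rises. Axes as the hob's
- table: the lime-green worktop, top at z = 0. The fitted trim should be pressed onto it with some 10 N. The trim drags hard on it while pressed down (friction near 1) and slides easily when held lightly on it
- mug: blue mug, 80 mm wide, 95 mm high, beyond the trim's start on the left; origin at the centre of its base. To be left alone
- pepper_mill: dark timber pepper mill, 54 mm wide, 160 mm high, on the right; origin at the centre of its base. To be left alone
- canister: yellow round canister, 76 mm wide, 120 mm high, on the right beside the hob; origin at the centre of its base. To be left alone

How it is judged:
By the outcome, as a careful person would: the job done as asked, in the order asked, and still so for the second after the job is handed in, while the arm keeps its last pose, push and grip.
It also fails if it takes over 43 s, if anything falls off the work surface, if the arm or the gripper's body presses on something with over 40 N, if the wrist force passes 120 N, or if a joint passes its speed limit or range.

## Working session

There is one attempt and no reset: what is moved stays moved. The work goes in short steps, Python scripts to look and compute and a tool call to move; the robot and the scene stay as the last step left them, time stands still between calls to the robot, and variables do not carry over. Pictures are saved under pics/ and viewed, about 8 in all and at most 12, crops included, and the job is handed in when it is done.

Besides the shell and the picture viewer there is one more tool, called after "Request:" by a JSON object that holds its "api" and its "payload", one argument or row to a line. move_arm: Moves the arm, as the interface text tells. Its arguments: {"type":"object","properties":{"moves":{"type":"array","items":{"type":"array","items":{"type":"number"}}},"gripper":{"type":"number"}},"required":["moves"]}

```bash
mkdir -p pics; cat > h.py <<'E'
import numpy as np, cv2
from scipy.spatial.transform import Rotation as R
from workcell import bot
def ray(info,px):
    K=np.array([[info['fx'],0,info['cx']],[0,info['fy'],info['cy']],[0,0,1.]])
    u=cv2.undistortPoints(np.array(px,float).reshape(-1,1,2),K,np.array(info['dist'],float)).reshape(-1,2)
    d=np.c_[u,np.ones(len(u))]
    a=np.array(info['attitude'],float)
    M=R.from_quat(a).as_matrix() if a.size==4 else a.reshape(3,3)
    return np.array(info['origin'],float),d@M.T
def plane(info,px,z):
    o,d=ray(info,px); t=(z-o[2])/d[:,2]; return o+t[:,None]*d
def proj(info,P):
    K=np.array([[info['fx'],0,info['cx']],[0,info['fy'],info['cy']],[0,0,1.]])
    a=np.array(info['attitude'],float)
    M=R.from_quat(a).as_matrix() if a.size==4 else a.reshape(3,3)
    r=cv2.Rodrigues(M.T)[0]; t=-M.T@np.array(info['origin'],float)
    return cv2.projectPoints(np.array(P,float).reshape(-1,1,3),r,t,K,np.array(info['dist'],float))[0].reshape(-1,2)
E
python3 - <<'E'
from h import *
print(bot.sense())
for n in("top","wrist","scene"):
    i=bot.camera_info(n); print(n,i); cv2.imwrite(f"pics/{n}0.png",bot.read_camera(n))
E
```

```text
{'clock': 0.0, 'qpos': array([ 1.16570536e+00,  3.78074858e-01,  7.96341004e-02,  1.27441771e+00,
       -8.06998111e-06,  1.46047281e+00]), 'joint_velocities': array([-0.00014675, -0.00255669,  0.00035497, -0.00049963,  0.00074297,
       -0.00010812]), 'effort': array([-1.30954018e-04, -4.63607490e+01,  2.69872999e+01,  2.09695939e-02,
       -1.07618323e-04, -4.86123440e-06]), 'eef_pos': array([166.81017519, 549.62191091, 249.3572958 ]), 'tool_rot': array([ 1.46850647e-01,  9.89158139e-01, -9.98051380e-04, -2.58881644e-04]), 'force': array([ 0.55109844,  0.29654719, -0.79262132]), 'torque': array([-0.01459356, -0.02572415,  0.01244793]), 'opening': 85.37065970330197}
top {'fx': 419.67188681286154, 'fy': 419.67188681286154, 'cx': 323.7403771935749, 'cy': 204.42196587192362, 'dist': array([0.0392212, 0.       , 0.       , 0.       , 0.       ]), 'origin': array([ 350.28712274,   34.01637847, 1394.21602933]), 'attitude': array([-0.69855181,  0.71371618, -0.03470186,  0.03782018])}
wrist {'fx': 308.2515798317642, 'fy': 308.2515798317642, 'cx': 322.0533008711908, 'cy': 193.02293132152266, 'dist': array([-0.01744816,  0.        ,  0.        ,  0.        ,  0.        ]), 'origin': array([101.55247507, 570.78989153, 372.90010625]), 'attitude': array([0.79649274, 0.58992455, 0.07824761, 0.10707779])}
scene {'fx': 471.5595055872196, 'fy': 471.5595055872196, 'cx': 318.1233305901, 'cy': 205.9812192246611, 'dist': array([-0.09893557,  0.        ,  0.        ,  0.        ,  0.        ]), 'origin': array([1009.77845943,  746.43605621, 1265.75674624]), 'attitude': array([ 0.29370265,  0.9057919 , -0.2921405 , -0.08907147])}
```

View pics/top0.png

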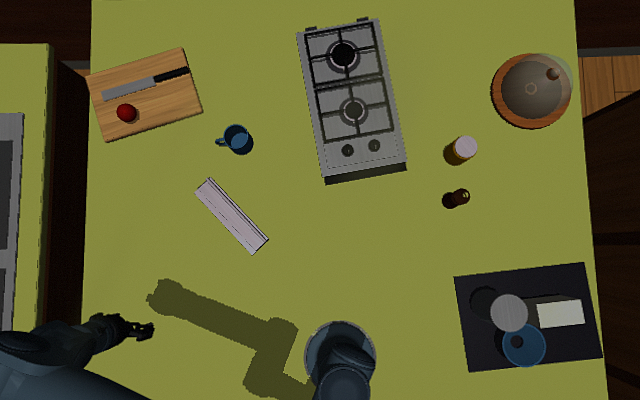

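View pics/wrist0.png

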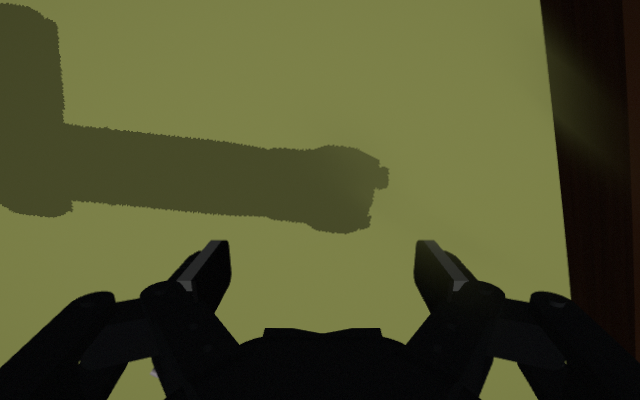

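The top view shows the trim as a pale diagonal strip around (232,216). The hob's front edge runs from (325,178) to (407,165). The mug is at (238,140), the mill at (456,199) and the canister at (463,149). Next I measure the corners.

```bash
python3 - <<'E'
from h import *
im=cv2.imread("pics/top0.png"); i=bot.camera_info("top")
hsv=cv2.cvtColor(im,cv2.COLOR_BGR2HSV)
m=((hsv[...,1]<70)&(hsv[...,2]>90)).astype(np.uint8)
m[:165]=0;m[265:]=0;m[:,:180]=0;m[:,285:]=0
c=max(cv2.findContours(m,0,1)[0],key=cv2.contourArea)
r=cv2.minAreaRect(c); b=cv2.boxPoints(r); print("trim box",b.tolist())
P=plane(i,b,6); print(P.round(1), np.linalg.norm(P-np.roll(P,1,0),axis=1)); print("centre",P.mean(0))
f=plane(i,[[325.5,178],[407,165.5]],10); print("hob",f,np.linalg.norm(f[0]-f[1]),f.mean(0))
print("objs",plane(i,[[238,140],[464,147],[460,194]],100).round())
a=cv2.resize(im[165:270,180:290],None,fx=5,fy=5,interpolation=2)
d=cv2.resize(im[150:200,310:420],None,fx=5,fy=5,interpolation=2)
cv2.imwrite("pics/c1.png",np.vstack([a[:,:550],d[:,:550]])[:775]) 
cv2.imwrite("pics/c1.png",cv2.resize(np.vstack([a,d]),None,fx=.77,fy=.77,interpolation=3))
E
```

```text
trim box [[191.591064453125, 191.67628479003906], [208.6571044921875, 175.47801208496094], [268.40625, 238.42799377441406], [251.3402099609375, 254.6262664794922]]
[[545.5 477.5   6. ]
 [598.9 421.3   6. ]
 [384.6 223.4   6. ]
 [332.8 279.7   6. ]] [290.41065572  77.55350571 291.72733494  76.46830261]
centre [465.45715442 350.48813284   6.        ]
hob [[ 581.35953401   30.86587785   10.        ]
 [ 617.39809165 -241.99059134   10.        ]] 275.2261441306742 [ 599.37881283 -105.56235675   10.        ]
objs [[ 693.  304.  100.]
 [ 654. -403.  100.]
 [ 507. -383.  100.]]
```

View pics/c1.png

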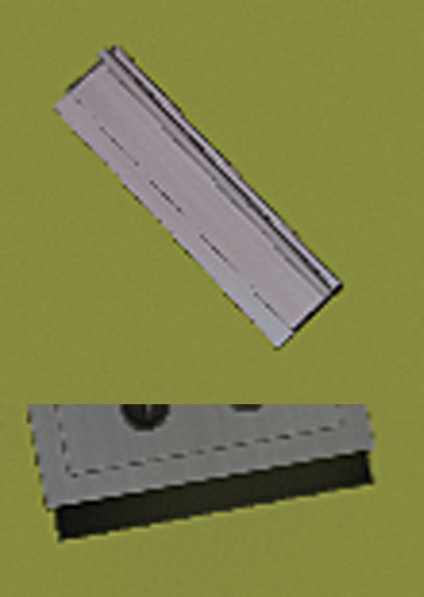

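The crop shows the bead along the trim's upper-right side and the step line near its lower-left edge, so the tongue points at about 133° in the world. The trim needs a turn of about −126° to fit. Next I approach above the bead at about (484,331).

Request:
{"api": "move_arm", "payload": {
  "moves": [
    [0.0396,-0.0273,-0.008,0,0,7.55],
    [0.0396,-0.0273,-0.008,0,0,7.55],
    [0.0396,-0.0273,-0.008,0,0,7.55],
    [0.0396,-0.0273,-0.008,0,0,7.55],
    [0.0396,-0.0273,-0.008,0,0,7.55],
    [0.0396,-0.0273,-0.008,0,0,7.55],
    [0.0396,-0.0273,-0.008,0,0,7.55],
    [0.0396,-0.0273,-0.008,0,0,7.55],
    [0,0,0,0,0,0],
    [0,0,0,0,0,0]
  ],
  "gripper": 0.6
}}

```text
clock: 1.4
eef_pos: [483.4, 331.7, 186.0]
tool_rot: [-0.37, 0.929, 0.0, -0.001]
force: [1.2, -0.1, 0.7]
opening: 51.3
```

```bash
python3 - <<'E'
from h import *
i=bot.camera_info("wrist"); cv2.imwrite("pics/w1.png",bot.read_camera("wrist"))
np.save("w1.npy",i,allow_pickle=True)
s=bot.sense();print(s['clock'],s['eef_pos'],R.from_quat(s['tool_rot']).as_matrix()[:,1],s['opening'],s['force'])
E
```

```text
1.45 [483.05278999 332.20121768 186.23250191] [-6.88584204e-01  7.25156038e-01  7.17067270e-04] 51.05301101317307 [-0.21313364 -0.16045685  0.38234309]
```

View pics/w1.png

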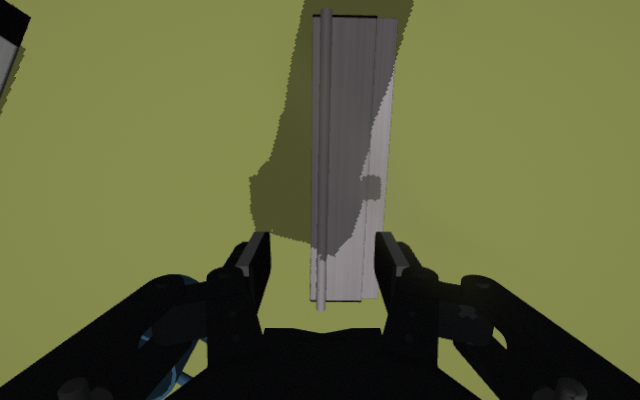

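The wrist view shows the bead running from (326,11) to (320,308), with the tongue to its right and the step edge from (377,17) to (361,300).

```bash
python3 - <<'E'
from h import *
i=np.load("w1.npy",allow_pickle=True).item()
b=plane(i,[[326,11],[320.5,308]],26); print(b,np.linalg.norm(b[0]-b[1]),b.mean(0)); d=b[0]-b[1]; print("x dir deg",np.degrees(np.arctan2(d[1],d[0]))%180)
c=plane(i,[[313,17],[377,17],[361,300.5],[310.5,299.5]],10);print(c.round(1),np.linalg.norm(c-np.roll(c,1,0),axis=1))
E
```

```text
[[373.91867985 236.15657119  26.        ]
 [582.63726322 426.63729646  26.        ]] 282.57097116342294 [478.27797154 331.39693383  26.        ]
x dir deg 42.38419839825252
[[381.8 228.2  10. ]
 [343.2 269.   10. ]
 [553.  460.7  10. ]
 [590.7 418.9  10. ]] [282.78284196  56.10173161 284.23095731  56.3424642 ]
```

Request:
{"api": "move_arm", "payload": {
  "moves": [
    [-0.0048,-0.0004,-0.04,0,0,-1.1],
    [0,0,-0.04,0,0,0],
    [0,0,-0.04,0,0,0],
    [0,0,-0.025,0,0,0],
    [0,0,-0.008,0,0,0],
    [0,0,0,0,0,0],
    [0,0,0,0,0,0]
  ]
}}

```text
clock: 2.33
eef_pos: [480.0, 332.3, 34.8]
tool_rot: [-0.362, 0.932, 0.0, 0.001]
force: [0.3, 0.3, 0.2]
opening: 51.2
```

Request:
{"api": "move_arm", "payload": {
  "moves": [
    [0,0,0,0,0,0],
    [0,0,0,0,0,0],
    [0,0,0,0,0,0],
    [0,0,0,0,0,0],
    [0,0,0,0,0,0]
  ],
  "gripper": 0
}}

```text
clock: 2.95
eef_pos: [479.8, 331.4, 34.2]
tool_rot: [-0.362, 0.932, -0.0, 0.001]
force: [-0.7, -2.6, 5.9]
opening: 7.5
```

Request:
{"api": "move_arm", "payload": {
  "moves": [
    [0,0,0,0,0,0],
    [0,0,0,0,0,0]
  ]
}}

```text
clock: 3.2
eef_pos: [479.8, 331.5, 34.2]
tool_rot: [-0.362, 0.932, -0.0, 0.001]
force: [0.2, -0.9, 6.1]
opening: 8.3
```

```bash
python3 - <<'E'
from h import *
i=bot.camera_info("wrist"); im=bot.read_camera("wrist");cv2.imwrite("pics/w2.png",im)
s=bot.sense();print(s['clock'],s['eef_pos'],R.from_quat(s['tool_rot']).as_matrix()[:,1],s['opening'],s['force'])
E
```

```text
3.25 [479.81167441 331.46283584  34.24700679] [-0.67423385  0.73851746 -0.00082324] 7.936132156373178 [-0.68344001 -1.11522167  6.66549573]
```

View pics/w2.png

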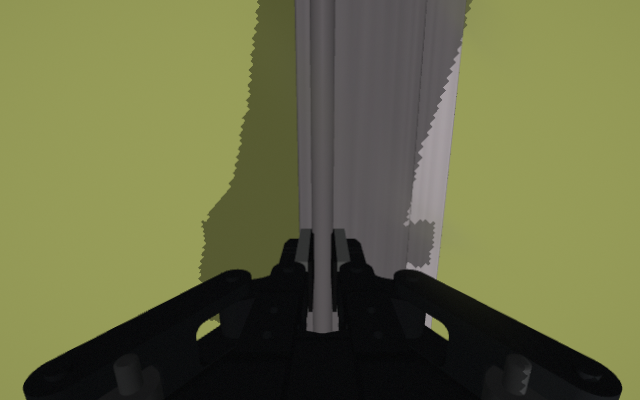

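The jaws straddle the bead. The 6 N upward reading is probably pad swing. I'll test it with a small lift.

Request:
{"api": "move_arm", "payload": {
  "moves": [
    [0,0,0.01,0,0,0],
    [0,0,0.02,0,0,0],
    [0,0,0,0,0,0],
    [0,0,0,0,0,0]
  ]
}}

```text
clock: 3.75
eef_pos: [478.6, 331.2, 62.6]
tool_rot: [-0.362, 0.932, 0.0, -0.001]
force: [0.1, 0.0, -3.9]
opening: 7.7
```

```bash
python3 - <<'E'
from h import *
im=bot.read_camera("scene");cv2.imwrite("pics/s3.png",im)
i=bot.camera_info("scene");s=bot.sense();p=proj(i,s['eef_pos'])[0];print(p,s)
u,v=p.astype(int);cv2.imwrite("pics/s3.png",cv2.resize(im[max(0,v-90):v+90,max(0,u-120):u+120],None,fx=3,fy=3,interpolation=2))
E
```

```text
[387.89154385 265.6256806 ] {'clock': 3.8, 'qpos': array([ 4.96362556e-01,  5.13140036e-01, -2.15936326e-01,  8.43588172e-01,
        1.52146770e-04, -2.43906969e-01]), 'joint_velocities': array([ 0.00045269,  0.00434083, -0.00411486,  0.00287907, -0.00012148,
       -0.00099116]), 'effort': array([-1.15149486e-02, -5.15830386e+01,  2.48195922e+01, -3.66339460e-02,
        5.23394637e-02,  4.80091021e-04]), 'eef_pos': array([478.27091295, 331.06403928,  62.34998279]), 'tool_rot': array([-3.61740846e-01,  9.32278221e-01, -4.21288462e-05, -9.36248658e-04]), 'force': array([ 0.35298141,  0.11432573, -4.03191592]), 'torque': array([-0.07521045, -0.06078505,  0.03523915]), 'opening': 8.268045742077842}
```

View pics/s3.png

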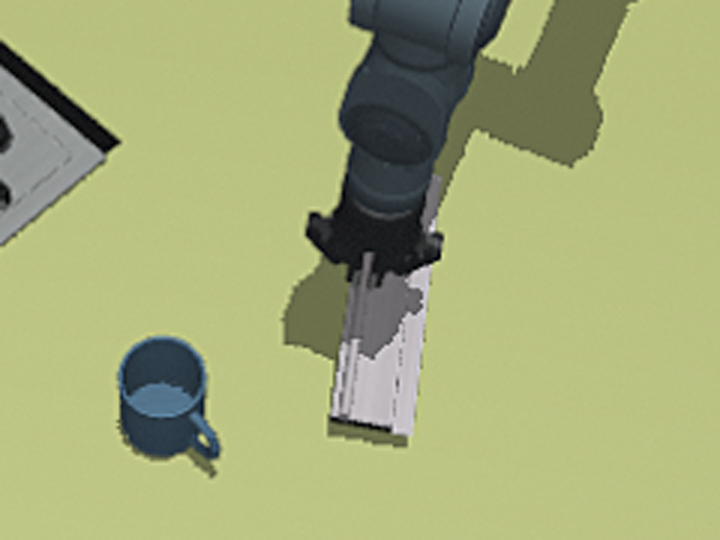

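The trim is held and hangs level, with about 4 N of weight on the tool. Now I lift it over mug height and carry it round.

Request:
{"api": "move_arm", "payload": {
  "moves": [
    [0,0,0.03,0,0,0],
    [0,0,0.04,0,0,0],
    [0,-0.015,0.02,0,0,-4],
    [0,-0.035,0,0,0,-9],
    [0,-0.038,0,0,0,-10.3],
    [0,-0.038,0,0,0,-10.3],
    [0,-0.038,0,0,0,-10.3],
    [0,-0.038,0,0,0,-10.3],
    [0,-0.038,0,0,0,-10.3],
    [0,-0.038,0,0,0,-10.3],
    [0,-0.038,0,0,0,-10.3],
    [0,-0.038,0,0,0,-10.3]
  ]
}}

```text
clock: 5.3
eef_pos: [478.2, -23.6, 152.4]
tool_rot: [0.449, 0.894, -0.0, -0.001]
force: [0.5, -0.5, -3.1]
opening: 8.1
```

Request:
{"api": "move_arm", "payload": {
  "moves": [
    [0,-0.038,0,0,0,-10.3],
    [0.004,-0.032,-0.02,0,0,-9],
    [0.004,-0.015,-0.03,0,0,-6],
    [0.004,-0.004,-0.015,0,0,-3],
    [0,0,0,0,0,0],
    [0,0,0,0,0,0],
    [0,0,0,0,0,0]
  ]
}}

```text
clock: 6.18
eef_pos: [491.5, -111.4, 89.1]
tool_rot: [0.651, 0.759, 0.0, 0.001]
force: [-0.5, 0.0, -3.3]
opening: 7.9
```

```bash
python3 - <<'E'
from h import *
i=bot.camera_info("wrist"); im=bot.read_camera("wrist");cv2.imwrite("pics/w4.png",im);np.save("w4.npy",i,allow_pickle=True)
s=bot.sense();y=R.from_quat(s['tool_rot']).as_matrix()[:,1];print(s['clock'],s['eef_pos'],np.degrees(np.arctan2(y[1],y[0])),y[2],s['opening'],s['force'])
cv2.imwrite("pics/t4.png",bot.read_camera("top"))
E
```

```text
6.225 [ 491.57842108 -111.42951039   89.12020321] 8.760800151103838 0.0013782670181360186 7.976886488068733 [-0.27635079 -0.28908007 -3.55360283]
```

View pics/w4.png

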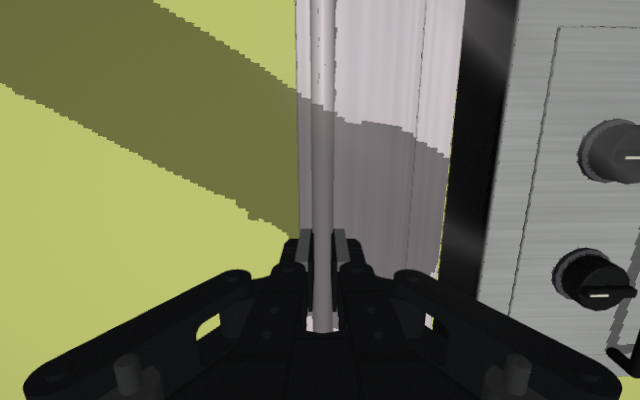

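The wrist view shows the rim edge from (518,0) to (480,300), but both of its ends are out of view. I'll back off and go up to see both corners.

Request:
{"api": "move_arm", "payload": {
  "moves": [
    [-0.02,0,0.03,0,0,0],
    [-0.03,0,0.045,0,0,0],
    [-0.03,0,0.04,0,0,0],
    [0,0,0,0,0,0],
    [0,0,0,0,0,0],
    [0,0,0,0,0,0]
  ]
}}

```text
clock: 7.02
eef_pos: [411.0, -111.3, 202.1]
tool_rot: [0.651, 0.759, -0.0, -0.001]
force: [0.2, -0.2, -2.1]
opening: 8.1
```

```bash
python3 - <<'E'
from h import *
i=bot.camera_info("wrist"); im=bot.read_camera("wrist");cv2.imwrite("pics/w5.png",im);np.save("w5.npy",i,allow_pickle=True)
s=bot.sense();y=R.from_quat(s['tool_rot']).as_matrix()[:,1];print(s['clock'],s['eef_pos'],np.degrees(np.arctan2(y[1],y[0])),y[2],s['opening'],s['force'])
j=np.load("w4.npy",allow_pickle=True).item()
p=plane(j,[[518,0],[480,300]],10);d=p[0]-p[1];print(p,np.degrees(np.arctan2(-d[0],d[1])))
E
```

```text
7.075 [ 410.86034956 -111.23430939  202.04122594] 8.736883568458346 -0.0018104785045934394 7.729677880616422 [-0.13310354  0.23401681 -3.37819672]
[[ 584.50233132   35.36735483   10.        ]
 [ 619.37273779 -163.73846201   10.        ]] 9.933753001635472
```

View pics/w5.png

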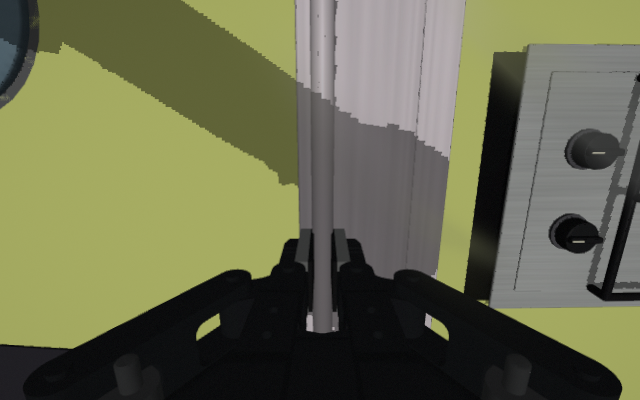

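Both front corners are now visible, at about (528,45) and (490,305). I'll fit the rim edge from the mask.

```bash
python3 - <<'E'
from h import *
i=np.load("w5.npy",allow_pickle=True).item();im=cv2.imread("pics/w5.png");g=cv2.cvtColor(im,6).astype(float)
pts=[]
for r in range(60,292,4):
    c0=int(528-(r-45)*38/260); row=cv2.GaussianBlur(g[r-1:r+2].mean(0)[None],(5,1),0)[0]
    seg=np.diff(row[c0-12:c0+12]); k=seg.argmax(); pts.append((c0-12+k+.5,r))
pts=np.array(pts,float)
vx,vy,x0,y0=cv2.fitLine(pts.astype(np.float32),cv2.DIST_HUBER,0,.01,.01).ravel()
print("line col at row45,305",x0+(45-y0)*vx/vy,x0+(305-y0)*vx/vy)
G=im[...,1].astype(int)-im[...,0] # green vs grey
for c in (540,580,620): 
    print(c,"top",np.round(G[36:52,c]),"bot",G[298:314,c])
P=plane(i,pts,10)[:,:2]; wx,wy,X0,Y0=cv2.fitLine(P.astype(np.float32),cv2.DIST_HUBER,0,.01,.01).ravel()
a=np.degrees(np.arctan2(-wx*np.sign(wy),abs(wy)));print("hob yaw",a, "res",np.std((P-[X0,Y0])@[-wy,wx]))
C=plane(i,[[x0+(45-y0)*vx/vy,44.5],[x0+(305-y0)*vx/vy,306]],10);print(C,np.linalg.norm(C[0]-C[1]))
ti=bot.camera_info("top");m=plane(ti,[[322.5,177],[406,162.5]],10);print("top",m,m.mean(0))
E
```

```text
line col at row45,305 529.01416 488.81454
540 top [69 69 69 68 68 68 67 54 25 11 11 10 10 11 11 11] bot [ 2  2  2  2  2  2  2  2  2 15 64 73 73 73 73 73]
580 top [72 72 72 72 71 72 72 72  8  3  2  3  3  4  4  3] bot [ 1  2  2  2  2  2  3  3  8 46 73 72 73 72 73 73]
620 top [72 73 72 72 72 73 72 69 42  2  2  1  1  1  2  2] bot [-2 -2 -1  2  2  2  2  0 37 68 72 72 73 73 73 73]
hob yaw 8.9568405 res 0.32901797352722795
[[ 583.75254425   45.09859248   10.        ]
 [ 628.44699352 -236.22439922   10.        ]] 284.85122336562677
top [[ 584.95633636   40.80365067   10.        ]
 [ 627.63383315 -239.07146302   10.        ]] [606.29508476 -99.13390617  10.        ]
```

The corners give a rim middle of about (606.3, −97.5) and a hob yaw of 9.0°, and the top camera agrees. Now I lower the trim in front of the rim.

Request:
{"api": "move_arm", "payload": {
  "moves": [
    [0.025,-0.0005,-0.04,0,0,0.25],
    [0.035,-0.0005,-0.05,0,0,0],
    [0.025,-0.0005,-0.045,0,0,0],
    [0.0066,-0.0003,-0.021,0,0,0],
    [0,0,-0.008,0,0,0],
    [0,0,0,0,0,0],
    [0,0,0,0,0,0]
  ]
}}

```text
clock: 7.95
eef_pos: [503.1, -113.6, 40.3]
tool_rot: [0.65, 0.76, 0.0, 0.001]
force: [-0.1, 0.3, -3.0]
opening: 7.9
```

Request:
{"api": "move_arm", "payload": {
  "moves": [
    [0,0,-0.002,0,0,0],
    [0,0,-0.001,0,0,0],
    [0,0,0,0,0,0]
  ]
}}

```text
clock: 8.32
eef_pos: [502.7, -113.4, 36.6]
tool_rot: [0.65, 0.76, 0.0, 0.0]
force: [0.8, 0.8, -3.6]
opening: 8.0
```

Request:
{"api": "move_arm", "payload": {
  "moves": [
    [0,0,-0.0015,0,0,0],
    [0,0,0,0,0,0],
    [0,0,0,0,0,0]
  ]
}}

```text
clock: 8.7
eef_pos: [502.6, -113.4, 34.8]
tool_rot: [0.65, 0.76, 0.0, -0.0]
force: [0.7, -0.3, -3.0]
opening: 7.9
```

```bash
python3 - <<'E'
from h import *
s=bot.sense();y=R.from_quat(s['tool_rot']).as_matrix();print(s['clock'],s['eef_pos'],np.degrees(np.arctan2(y[1,1],y[0,1])),y[2],s['force'],s['torque'])
E
```

```text
8.7 [ 502.62097123 -113.35037012   34.78139171] 8.958354976492101 [ 7.02815906e-05 -4.78050795e-05 -9.99999996e-01] [ 0.72468697 -0.28966072 -3.01217055] [0.00513993 0.05281201 0.0194015 ]
```

Level and nearly touching. Now I slide in, stopping short first.

Request:
{"api": "move_arm", "payload": {
  "moves": [
    [0,0,-0.0006,0,0,0],
    [0,0,0,0,0,0],
    [0.01,0.0016,0,0,0,0],
    [0.012,0.002,0,0,0,0],
    [0.008,0.0013,0,0,0,0],
    [0.006,0.001,0,0,0,0],
    [0,0,0,0,0,0],
    [0,0,0,0,0,0]
  ]
}}

```text
clock: 9.7
eef_pos: [538.8, -107.5, 34.2]
tool_rot: [0.65, 0.76, 0.0, 0.0]
force: [0.2, -0.7, -2.3]
opening: 8.1
```

Request:
{"api": "move_arm", "payload": {
  "moves": [
    [0.004,0.0006,0,0,0,0],
    [0.005,0.0008,0,0,0,0],
    [0.005,0.0008,0,0,0,0],
    [0.003,0.0005,0,0,0,0],
    [0,0,0,0,0,0],
    [0,0,0,0,0,0]
  ]
}}

```text
clock: 10.45
eef_pos: [556.2, -104.8, 34.3]
tool_rot: [0.65, 0.76, 0.0, 0.0]
force: [-0.3, 0.7, -1.6]
opening: 7.8
```

```bash
python3 - <<'E'
from h import *
i=bot.camera_info("wrist"); im=bot.read_camera("wrist");cv2.imwrite("pics/w6.png",im);np.save("w6.npy",i,allow_pickle=True)
s=bot.sense();y=R.from_quat(s['tool_rot']).as_matrix();print(s['clock'],s['eef_pos'],np.degrees(np.arctan2(y[1,1],y[0,1])),y[2],s['force'],s['torque'])
E
```

```text
10.5 [ 556.08940424 -104.76449413   34.27804798] 8.964264973364179 [-5.20147070e-05  9.28739748e-04 -9.99999567e-01] [ 1.47717281 -0.51040929 -3.24773487] [-0.0013558  -0.11636157  0.01410312]
```

View pics/w6.png

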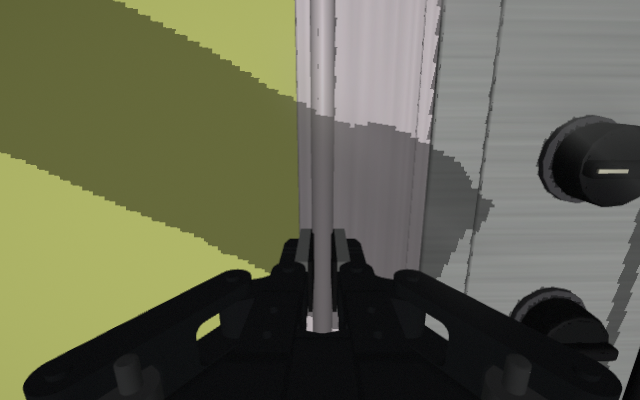

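The tongue is under the rim, with a small gap still showing between the step (near col 425) and the rim edge (near col 435). I'll check whether they are parallel.

```bash
python3 - <<'E'
from h import *
im=cv2.imread("pics/w6.png")
cv2.imwrite("pics/w6c.png",np.hstack([cv2.resize(im[0:130,390:460],None,fx=4.5,fy=4.5,interpolation=0),cv2.resize(im[150:280,390:460],None,fx=4.5,fy=4.5,interpolation=0)]))
E
```

```text
(no output)
```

View pics/w6c.png

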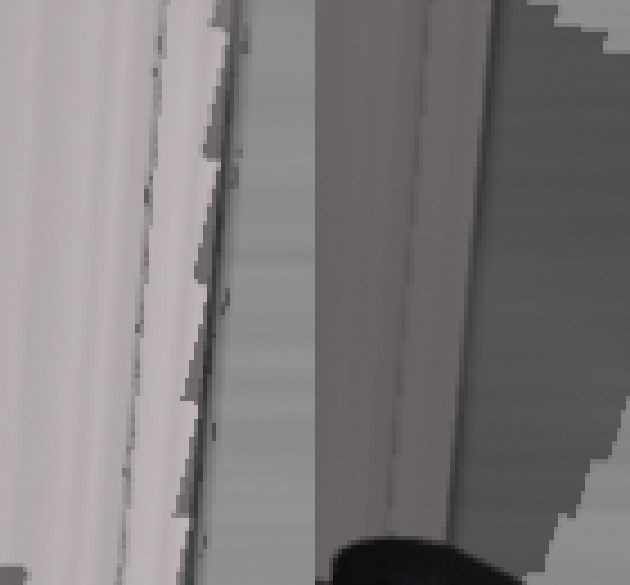

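```bash
python3 - <<'E'
from h import *
i=np.load("w6.npy",allow_pickle=True).item()
f=lambda q:np.polyfit(q[:,1],q[:,0],1)
S=plane(i,[[426.2,0],[416.9,127],[415.6,150],[406.4,264]],10)[:,:2]; T=plane(i,[[442.9,0],[432.9,127],[430,150],[419.3,268]],10)[:,:2]
for q in(S,T): print(q.round(1).tolist(),np.degrees(np.arctan(-f(q)[0])))
for y in(-150,-50,0,30): print(y,np.polyval(f(T),y)-np.polyval(f(S),y))
E
```

```text
[[581.2, 14.2], [589.5, -38.5], [591.4, -49.1], [600.8, -108.9]] 9.028593368424318
[[588.3, 15.4], [597.0, -37.3], [598.3, -48.1], [608.1, -110.2]] 8.95571640606215
-150 7.144345338582639
-50 7.2747247482527655
0 7.339914453087772
30 7.3790282759887305
```

Parallel within 0.1°, with a gap of about 7 mm. I advance until contact.

Request:
{"api": "move_arm", "payload": {
  "moves": [
    [0.003,0.0005,0,0,0,0],
    [0.0025,0.0004,0,0,0,0],
    [0.0005,0.0001,0,0,0,0],
    [0,0,0,0,0,0],
    [0,0,0,0,0,0]
  ]
}}

```text
clock: 11.12
eef_pos: [561.7, -103.7, 34.3]
tool_rot: [0.65, 0.76, 0.0, 0.0]
force: [-1.4, -0.9, 0.8]
opening: 8.1
```

Request:
{"api": "move_arm", "payload": {
  "moves": [
    [0.001,0.0002,0,0,0,0],
    [0,0,0,0,0,0],
    [0,0,0,0,0,0]
  ]
}}

```text
clock: 11.5
eef_pos: [562.7, -103.6, 34.3]
tool_rot: [0.65, 0.76, 0.0, 0.0]
force: [-2.1, -0.2, 0.8]
opening: 7.9
```

Request:
{"api": "move_arm", "payload": {
  "moves": [
    [0.0007,0.0001,0,0,0,0],
    [0,0,0,0,0,0],
    [0,0,0,0,0,0]
  ]
}}

```text
clock: 11.88
eef_pos: [563.2, -103.5, 34.2]
tool_rot: [0.65, 0.76, -0.0, -0.0]
force: [-2.7, -0.4, 2.1]
opening: 7.5
```

Request:
{"api": "move_arm", "payload": {
  "moves": [
    [0.0005,0.0001,0,0,0,0],
    [0,0,0,0,0,0],
    [0,0,0,0,0,0]
  ]
}}

```text
clock: 12.25
eef_pos: [563.3, -103.5, 34.2]
tool_rot: [0.65, 0.76, -0.0, -0.0]
force: [-5.4, -1.5, 3.8]
opening: 7.7
```

```bash
python3 - <<'E'
from h import *
i=bot.camera_info("wrist"); im=bot.read_camera("wrist");cv2.imwrite("pics/w7.png",im);np.save("w7.npy",i,allow_pickle=True)
t=bot.read_camera("top");cv2.imwrite("pics/t7.png",t);sc=bot.read_camera("scene");cv2.imwrite("pics/s7.png",sc)
s=bot.sense();y=R.from_quat(s['tool_rot']).as_matrix();print(s['clock'],s['eef_pos'],np.degrees(np.arctan2(y[1,1],y[0,1])),y[2],s['force'],s['torque'])
si=bot.camera_info("scene"); c=proj(si,[[584,43,10],[628,-240,10]]);print(c)
u,v=c[0].astype(int)
a=cv2.resize(im[0:130,390:460],(320,594),interpolation=0)
b=cv2.resize(t[145:205,310:420],(476,260),interpolation=2)
d=cv2.resize(sc[v-33:v+33,u-47:u+47],(476,334),interpolation=2)
cv2.imwrite("pics/m7.png",np.hstack([a,np.vstack([b,d])]))
print("scene crop origin",u-47,v-33)
E
```

```text
12.4 [ 563.31118147 -103.49632129   34.22262196] 8.948352285134188 [-1.40546407e-04 -9.72752962e-04 -9.99999517e-01] [-5.18085768 -1.2673063   3.84451804] [-0.23928836  1.00030613  0.0140663 ]
[[301.62447845 226.08214954]
 [244.50659527 176.6921209 ]]
scene crop origin 254 193
```

View pics/m7.png

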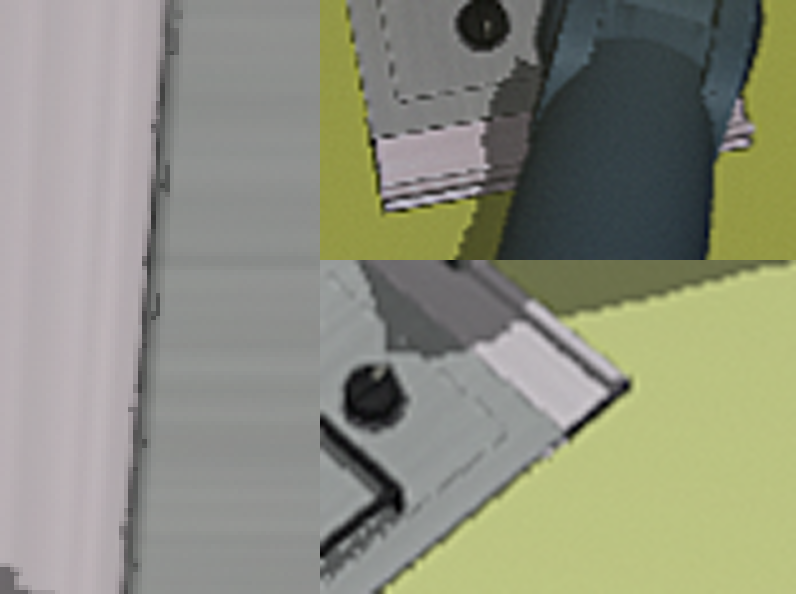

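The step closes on the rim with about 5 N, and the left end looks aligned. To check the ends properly I'll let go, rise, look straight down, then regrasp.

Request:
{"api": "move_arm", "payload": {
  "moves": [
    [0,0,0,0,0,0],
    [0,0,0,0,0,0],
    [0,0,0,0,0,0],
    [0,0,0,0,0,0]
  ],
  "gripper": 0.6
}}

```text
clock: 12.9
eef_pos: [564.2, -103.3, 34.3]
tool_rot: [0.65, 0.76, 0.0, 0.0]
force: [0.8, -0.6, 0.3]
opening: 50.8
```

Request:
{"api": "move_arm", "payload": {
  "moves": [
    [0,0,0.02,0,0,0],
    [0,0,0.05,0,0,0],
    [0,0,0.05,0,0,0],
    [0,0,0.04,0,0,0],
    [0,0,0,0,0,0],
    [0,0,0,0,0,0],
    [0,0,0,0,0,0]
  ]
}}

```text
clock: 13.78
eef_pos: [562.7, -103.0, 192.4]
tool_rot: [0.65, 0.76, -0.001, -0.002]
force: [0.7, -0.6, -0.6]
opening: 51.3
```

```bash
python3 - <<'E'
from h import *
i=bot.camera_info("wrist"); im=bot.read_camera("wrist");cv2.imwrite("pics/w8.png",im);np.save("w8.npy",i,allow_pickle=True)
s=bot.sense();y=R.from_quat(s['tool_rot']).as_matrix();print(s['clock'],s['eef_pos'],np.degrees(np.arctan2(y[1,1],y[0,1])),s['force'],s['opening'])
a=cv2.resize(im[0:60,280:440],None,fx=5,fy=5,interpolation=0);b=cv2.resize(im[265:325,280:440],None,fx=5,fy=5,interpolation=0)
cv2.imwrite("pics/m8.png",np.vstack([a,b]))
E
```

```text
13.825 [ 562.77464607 -103.02528951  192.46130016] 8.95885506504595 [-0.53067572  0.18525194 -0.78345635] 50.79688102893622
```

View pics/m8.png

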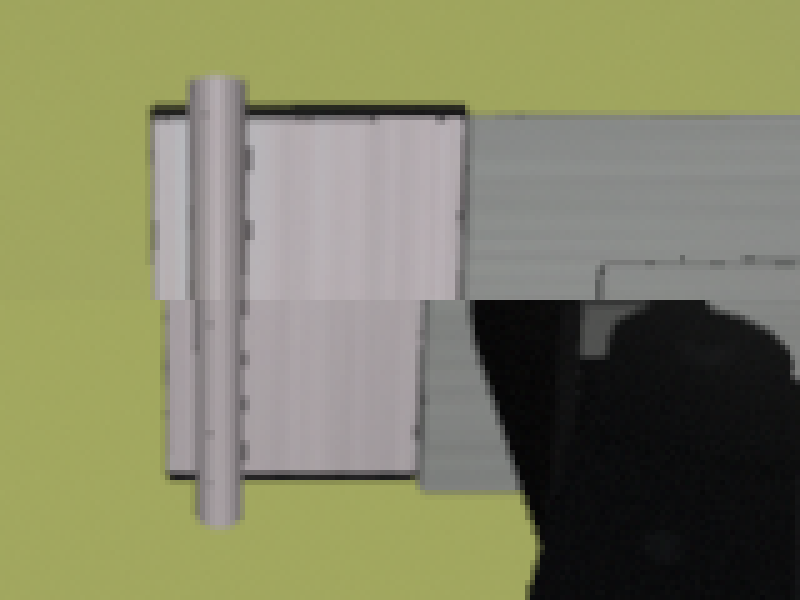

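```bash
python3 - <<'E'
from h import *
i=np.load("w8.npy",allow_pickle=True).item()
a=np.radians(8.96);ey=np.array([-np.sin(a),np.cos(a)]);o=np.array([606.3,-97.5])
def s(n,px,z): print(n,((plane(i,px,z)[:,:2]-o)@ey).round(1))
s("hob corners z10",[[374,23.2],[364,303.2]],10)
s("trim dark outer z10",[[360,21],[350,301]],10)
s("trim inner z10",[[360,23],[350,299.4]],10)
s("bead z26",[[323.5,15],[324,310.6]],26); s("bead z24",[[323.5,15],[324,310.6]],24)
p=plane(i,[[373,23],[363.5,299]],10);d=p[0]-p[1];print("step yaw",np.degrees(np.arctan2(-d[0],d[1])),i['origin'])
p=plane(i,[[323.5,15],[324,310]],27);print("bead",p,p.mean(0))
E
```

```text
hob corners z10 [ 144.8 -143.7]
trim dark outer z10 [ 146.6 -140.8]
trim inner z10 [ 145.  -138.7]
bead z26 [ 147.2 -141.8]
bead z24 [ 147.8 -143.3]
step yaw 9.152623871784378 [551.05737819 -35.82859358 316.01675151]
bead [[ 539.4803211    40.73629506   27.        ]
 [ 584.75075262 -242.97187241   27.        ]] [ 562.11553686 -101.11778868   27.        ]
```

The trim's ends sit about 2.3 mm too far to the left (trim centre +2.8, hob centre +0.5). I'll regrasp and shift it right.

Request:
{"api": "move_arm", "payload": {
  "moves": [
    [0,0,-0.05,0,0,0],
    [0,0,-0.05,0,0,0],
    [0,0,-0.04,0,0,0],
    [0,0,-0.014,0,0,0],
    [0,0,-0.0045,0,0,0],
    [0,0,0,0,0,0],
    [0,0,0,0,0,0]
  ]
}}

```text
clock: 14.7
eef_pos: [565.3, -103.8, 37.4]
tool_rot: [0.65, 0.76, 0.001, 0.001]
force: [-0.0, -0.3, 0.5]
opening: 51.0
```

Request:
{"api": "move_arm", "payload": {
  "moves": [
    [0,0,0,0,0,0],
    [0,0,0,0,0,0],
    [0,0,0,0,0,0],
    [0,0,0,0,0,0],
    [0,0,0,0,0,0],
    [0,0,0,0,0,0]
  ],
  "gripper": 0
}}

```text
clock: 15.45
eef_pos: [563.7, -103.6, 36.4]
tool_rot: [0.65, 0.76, -0.0, 0.0]
force: [-2.4, -0.3, 6.0]
opening: 7.8
```

Gripped 2 mm higher than before, so I reopen and go lower.

Request:
{"api": "move_arm", "payload": {
  "moves": [
    [0,0,0,0,0,0],
    [0,0,0,0,0,0],
    [0,0,-0.002,0,0,0],
    [0,0,-0.001,0,0,0],
    [0,0,0,0,0,0]
  ],
  "gripper": 0.4
}}

```text
clock: 16.08
eef_pos: [563.7, -103.3, 32.5]
tool_rot: [0.65, 0.76, -0.0, -0.0]
force: [1.0, 0.1, 0.1]
opening: 33.9
```

Request:
{"api": "move_arm", "payload": {
  "moves": [
    [0,0,0,0,0,0],
    [0,0,0,0,0,0],
    [0,0,0,0,0,0],
    [0,0,0,0,0,0],
    [0,0,0,0,0,0]
  ],
  "gripper": 0
}}

```text
clock: 16.7
eef_pos: [563.6, -103.4, 32.9]
tool_rot: [0.65, 0.76, -0.0, -0.0]
force: [-2.6, 0.8, 5.4]
opening: 7.7
```

Request:
{"api": "move_arm", "payload": {
  "moves": [
    [-0.0008,-0.0001,0.0008,0,0,0],
    [0,0,0,0,0,0],
    [0,0,0,0,0,0]
  ]
}}

```text
clock: 17.08
eef_pos: [562.9, -103.4, 33.1]
tool_rot: [0.65, 0.76, 0.0, -0.0]
force: [0.3, 0.4, -3.2]
opening: 7.9
```

Request:
{"api": "move_arm", "payload": {
  "moves": [
    [0.0002,-0.0012,0,0,0,0],
    [0.0002,-0.0011,0,0,0,0],
    [0,0,0,0,0,0],
    [0,0,0,0,0,0]
  ]
}}

```text
clock: 17.58
eef_pos: [563.4, -105.8, 33.5]
tool_rot: [0.65, 0.76, -0.0, -0.0]
force: [-1.1, -0.9, -4.3]
opening: 7.8
```

Request:
{"api": "move_arm", "payload": {
  "moves": [
    [0.0008,0.0001,0,0,0,0],
    [0,0,0,0,0,0],
    [0.0005,0.0001,0,0,0,0],
    [0,0,0,0,0,0],
    [0,0,0,0,0,0]
  ]
}}

```text
clock: 18.2
eef_pos: [564.1, -105.7, 33.4]
tool_rot: [0.65, 0.76, -0.0, -0.0]
force: [-2.9, -0.8, -2.6]
opening: 8.1
```

```bash
python3 - <<'E'
from h import *
s=bot.sense();y=R.from_quat(s['tool_rot']).as_matrix();print(s['clock'],s['eef_pos'],np.degrees(np.arctan2(y[1,1],y[0,1])),y[2],s['force'],s['torque'])
E
```

```text
18.2 [ 564.12012141 -105.65390612   33.37600053] 8.952074069400847 [-6.73314542e-05 -1.14817669e-03 -9.99999339e-01] [-2.93951271 -0.76601269 -2.57433207] [-0.26314104  0.67020103  0.08872473]
```

Request:
{"api": "move_arm", "payload": {
  "moves": [
    [0.0005,0.0001,0,0,0,0],
    [0,0,0,0,0,0],
    [0,0,-0.0008,0,0,0],
    [0,0,0,0,0,0],
    [0,0,0,0,0,0]
  ]
}}

```text
clock: 18.82
eef_pos: [564.1, -105.6, 32.9]
tool_rot: [0.65, 0.76, -0.001, -0.001]
force: [-6.7, -2.3, 1.9]
opening: 8.3
```

Request:
{"api": "move_arm", "payload": {
  "moves": [
    [0,0,-0.0006,0,0,0],
    [0,0,0,0,0,0],
    [0,0,0,0,0,0]
  ]
}}

```text
clock: 19.2
eef_pos: [564.1, -105.6, 32.9]
tool_rot: [0.65, 0.76, -0.001, -0.0]
force: [-7.5, -0.7, 6.3]
opening: 7.9
```

Request:
{"api": "move_arm", "payload": {
  "moves": [
    [0,0,-0.0006,0,0,0],
    [0,0,0,0,0,0],
    [0,0,0,0,0,0],
    [0,0,0,0,0,0]
  ]
}}

```text
clock: 19.7
eef_pos: [564.1, -105.6, 32.9]
tool_rot: [0.65, 0.76, -0.001, -0.0]
force: [-9.0, -1.6, 10.6]
opening: 8.1
```

```bash
python3 - <<'E'
from h import *
i=bot.camera_info("wrist"); im=bot.read_camera("wrist");cv2.imwrite("pics/w9.png",im)
s=bot.sense();y=R.from_quat(s['tool_rot']).as_matrix();print(s['clock'],s['eef_pos'],np.degrees(np.arctan2(y[1,1],y[0,1])),y[2],s['force'],s['torque'],s['opening'])
# trim is pinkish (R>G), hob is greenish-grey: boundary column by colour sign, and dark seam
j=np.load("w7.npy",allow_pickle=True).item();old=cv2.imread("pics/w7.png")
for n,I,inf in(("before",old,j),("now",im,i)):
    q=[]
    for r in range(10,110,10):
        d=I[r-2:r+3,400:450].astype(float).mean(0); g=d.mean(1); rg=d[:,2]-d[:,1]
        k=g.argmin(); a=np.where(rg>2)[0]; b=np.where(rg<0)[0]; b=b[b>k-3]
        q.append((400+k,r,g[k],400+a.max(),400+b.min()))
    q=np.array(q); P=plane(inf,q[:,:2],10);f=np.polyfit(P[:,1],P[:,0],1)
    w=plane(inf,q[:,[3,1]],10),plane(inf,q[:,[4,1]],10)
    print(n,"seam yaw",np.degrees(np.arctan(-f[0])),"x at y=0",f[1],"pink end -> grey start mm",np.linalg.norm(w[1]-w[0],axis=1).round(1))
E
```

```text
19.75 [ 564.11687997 -105.58648883   32.91104027] 8.94740827408593 [-4.76748531e-04 -1.65403047e-03 -9.99998518e-01] [-9.51840301 -0.99809788 10.85940119] [-0.14382386  1.85888727  0.08770131] 7.888027826065003
before seam yaw 8.699019325545914 x at y=0 590.7990600973908 pink end -> grey start mm [0.4 0.4 0.9 0.4 0.4 0.4 0.9 0.5 0.9 0.9]
now seam yaw 9.427046095907786 x at y=0 590.8743291097492 pink end -> grey start mm [0.4 0.9 0.4 0.4 0.4 0.9 0.4 0.5 0.9 0.5]
```

```bash
python3 - <<'E'
from workcell import bot
s=bot.sense();print(s['clock'],s['eef_pos'],s['force']);print(bot.job_done())
E
```

```text
19.75 [ 564.11687997 -105.58648883   32.91104027] [-9.51840301 -0.99809788 10.85940119]
the job is handed in; nothing more can be done
None
```

The trim is fitted and I handed the job in at 19.75 s, still gripping the bead and pressing it down.

I carried the trim to the hob, slid the tongue under the rim and pushed until the step touched. I then let go, rose and looked straight down, which showed the trim about 2.3 mm too far left. I regrasped, shifted it 2.3 mm right, pushed it home again and pressed down.

**Last checks:**
- **Force:** the wrist reads 10.9 N upwards, which with the trim's weight puts about 14 N on the worktop. It is also pushing about 9.5 N against the rim.
- **Seam:** the gap between step and rim is under 1 mm along the part of the left half the wrist camera could see. I could not see the right half in this last look.
- **Squareness:** the tool's yaw is 8.95° and the hob measures 8.96°. Fitted along the seam in the last two wrist pictures, the yaw came out at 8.7° and 9.4°, so that reading scatters by about 0.4°.

**Not checked directly:**
- **Ends:** their final alignment rests on the measured 2.35 mm tool shift. I took no fresh picture from above because my viewing allowance was used up, so I estimate it to about 1–2 mm.
- **Hob top:** I had no direct reading of whether it lifted. The seam stayed in place and I saw no sign of lifting.
- **Mug, pepper mill and canister:** I planned the carry clear of them but did not check them afterwards.

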